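Turn the sharpening stone to its fine side and clamp it

ROBOT

A 7-joint arm with a two-finger parallel gripper is mounted at the origin on the work surface. World frame = base frame: x ahead of the robot, y to its left, z up, the work surface at z = 0. Lengths are in mm, angles in rad, forces in N, time in s.
With the tool pointing down it reaches from about 400 to 875 mm from the base axis. Payload 6.5 kg.
Tool frame: the origin (TCP) lies on the centre line of the jaws, within the pads' length; the fingertips stand 8 mm ahead of it and the grasp point (between the pads) lies 11 mm behind it (tip_reach is the distance from the TCP to the fingertips, in mm); z points along the fingers, y is the line along which they close (so a half turn about z gives the same grasp; the last joint's range is limited). The gripper opens to 88 mm and grips with 3 to 60 N. Pads are 18 mm wide; open, the fingers measure 123 mm over their backs; the gripper's body (75 mm by 187 mm) begins 45 mm behind the grasp point.
Start: joints at [1.044, 0.536, -0.004, 1.538, 0.003, 1.067, -0.071], TCP at [289.026, -582.198, 211.716] pointing down, gripper open.
Joint ranges: [-2.7, 2.7], [-0.37, 2.16], [-1.27, 1.26], [0.24, 2.4], [-1.31, 4.45], [0.19, 1.91], [-2.76, 2.76]. Speed limits (rad/s): [2.39, 2.39, 3.14, 3.14, 3.14, 3.14, 3.14].

INTERFACE

Orientations are given as [roll, pitch, yaw] about the fixed x, y, z axes, in that order (R = Rz(yaw) Ry(pitch) Rx(roll)).
In Python, from plant import * gives the robot as it stands.
- The arm moves only by the tool step_arm, never from a script. Its argument "steps" is a list that holds one entry, the list of rows, each a list of 5 numbers: the opening, from 0 (shut) to 1 (fully open), then the shift along the tool's x, y, z in m, then the turn about the tool's z in degrees. A call has 1 to 20 rows; each row is the pose to reach, as a shift and turn from the pose commanded when the call began, along the tool's axes at that moment; what a row does not reach only later rows make up. A row lasts 1/12 s, in which the tool goes at most 41.7 mm and 7.16 degrees, less where a joint would pass 70% of its speed; a pose out of reach is approached as far as the arm can. A call with a gripper value outside its range is refused whole. The fingers move at their own pace and stop on an object; "force" is the grip in N (left out, the last holds). Time passes only in rows, so rows that repeat a pose let the fingers close. It gives the time, the measured TCP pose, the force, the opening and the grip force at its end, in the units of the state.
- state(): the state, without advancing time (a new reading comes with each control period).
- camera(name): name is "scene" or "top"; returns (picture, depth): 480x640x3 uint8, red, green, blue; 480x640 float32, mm along the optical axis (not along the pixel's ray), 0 where there is no reading.
- camera_params(name): a dict with "fx", "fy", "cx", "cy" (pixels), "cam_to_world" (4x4, takes a point from camera to world coordinates). Camera axes: x right, y up, looking along -z (the intrinsics and any distortion apply to the point x, -y, -z); pixel columns grow to the right and rows downward; lengths in mm; the calibration is good to about 2 mm. A picture is of the moment at which its call begins. camera_params takes no time and is no camera call.
- close_job(): hands the job in; it is judged then, once.
The state is a dict: "time_s": time; "joint_pos": joint angles; "qd": joint speeds; "joint_efforts": joint torques, N m; "tool_pos": TCP position; "eef_rot": TCP orientation; "contact_force": force on the tool from outside, world axes, zero at the start; "torque": the same for the moment, N m; "opening": finger opening in mm; "grasp_force": force on a finger pad.
Only numpy, scipy, OpenCV 4.12 (cv2) and the standard library are available. Lean on these libraries where they do the work, as an engineer would, in place of code of your own. Each camera call takes 0.05 s, during which the arm holds its last target. There are 200 camera calls.

TASK

The coarse side of the sharpening stone is done with: take the stone out of the green tray, turn it over and lay it in the stone holder with its pale fine side up, square and centred on the rail, then slide the movable jaw up until the stone is held snugly between both jaws. The stone chips easily, so never let it drop or topple over, and leave the lid, cap, wrench and sealing ring where they are.

Things in the scene. Friction and masses are not known exactly. Their poses are not given: they have to be found in the camera images.
- stone: combination sharpening stone, flat slab 150 (x) x 50 (y) x 25 (z) mm, about 0.4 kg; one face dark grey (coarse), the other pale orange (fine), each layer half the thickness. Origin: centre of the pale FINE face; z points from it through the stone, the coarse face being 25 mm along +z. Starts coarse face up. Rigid, square-ended; can stand by itself on a 50 x 25 mm end.
- tray: shallow green plastic drip tray, 260 (its x) x 190 (its y) x 15 mm high, walls and floor 3 mm thick, fixed to the counter; origin at the centre of its underside. The stone starts in it, flat on its floor (3 mm above the counter).
- holder: stone holder fixed to the counter: narrow aluminium rail 290 mm long (x), 36 mm wide (y), its top 22 mm above the counter, on two cross feet 84 mm wide and 12 mm high at its ends, with two black jaws 60 mm wide that rise to 37 mm and reach down beside the rail to 6 mm. Origin on the counter under the rail's middle, z up. Fixed jaw at the -x end, from x = -137 to x = -115 mm.
- bed (a point): point on the rail's top where the centre of the underside of a clamped stone lies: holder x = -40 mm, y = 0, 22 mm above the counter; axes as the holder's. The stone lies lengthwise on the rail (along x) and overhangs it by 7 mm on each side.
- jaw (a joint): position of the sliding jaw in m; 0 to 0.060, growing as it opens (towards the holder's +x). Its inner face lies at holder x = 25 mm + joint value, its back 22 mm further out, so it meets a 150 mm stone that touches the fixed jaw at 0.010. It slides along the rail with about 4 N of friction and stays where it is left. Starts open between 0.030 and 0.055.
- jaw_face (a point): top edge of the sliding jaw's inner face, in the middle of its 60 mm width, 37 mm above the counter; its axes are those of the holder.
- lid: bystander: clear glass blender lid with a glass knob, 112 mm diameter, 34 mm high; origin at the centre of its underside
- cap: bystander: white plastic cap, 52 mm diameter, 24 mm high; origin at the centre of its underside
- wrench: bystander: small steel wrench, 150 mm long, lying flat along its x
- seal: bystander: pinkish silicone sealing ring, 88 mm outer diameter, 6 mm high; origin at the centre of its underside
There are look-alikes about, which are no part of the job. There is more than one size of the stone; the one meant has the size given above.

How it is judged (in metres and radians):
On the way:
1. the stone lies let go on the holder's rail between the jaws, fine side up, with the sliding jaw still open (angle between stone's own z axis and vertical above 3.08159 rad and y of stone in the frame of holder between -0.008 and 0.008 m and z of stone in the frame of holder between 0.044 and 0.05 m and x of stone in the frame of holder between -0.045 and 0.012 m and contact force between the fingers and stone below 0.1 N and linear speed of stone below 0.02 m/s and value of joint jaw above 0.0145 m), for 0.2 s.
At the end, for the whole second after the job is handed in: The stone rests flat on the holder's rail with its pale fine side up (level within 3.4 degrees), along the rail within 3.4 degrees, centred across it within 8 mm, let go and at rest, and the sliding jaw has closed so that no more than 2.5 mm of play is left between the stone and the two jaws (angle between stone's own z axis and vertical above 3.08159 rad and y of stone in the frame of holder between -0.008 and 0.008 m and z of stone in the frame of holder between 0.044 and 0.05 m and x of stone in the frame of holder between -0.043 and -0.037 m and contact force between the fingers and stone below 0.1 N and linear speed of stone below 0.02 m/s and angle between the x axis of stone and the x axis of holder, either way round below 0.06 rad and value of joint jaw below 0.0125 m); the robot touches nothing.
It fails at once if the stone toppled or was let fall over (turned faster than 8 rad/s) (angular speed of stone above 8 rad/s).
It fails at once if the stone was dropped (moving faster than 0.4 m/s with no finger on it, a fall of about 8 mm) (linear speed of stone above 0.4 m/s and contact force between the fingers and stone below 0.1 N).
It fails at once if the glass lid, white cap, wrench or sealing ring was pushed more than 20 mm (distance of any of lid, cap, wrench, seal from where it was at the start of the episode above 0.02 m).
It also fails if it takes over 72 s, if anything falls off the work surface, if the arm or the gripper's body presses on something with over 40 N, if the wrist force passes 120 N, or if a joint passes its speed limit or range.

## Working session

There is one attempt and no reset: what is moved stays moved. The work goes in short steps, Python scripts to look and compute and a tool call to move; the robot and the scene stay as the last step left them, time stands still between calls to the robot, and variables do not carry over. Pictures are saved under pics/ and viewed, at most 10 in all, crops included, and the job is handed in when it is done.

Besides the shell and the picture viewer there is one more tool, called in YAML: its name, and indented under it one key for each argument. step_arm: Moves the arm, as the interface text tells. Its arguments: {"type":"object","properties":{"steps":{"type":"array"},"force":{"type":"number"}},"required":["steps"]}

```bash
mkdir -p pics; ls
python3 - <<'E'
from plant import *
import cv2,numpy as np
for n in("scene","top"):
    p,d=camera(n); cv2.imwrite(f"pics/{n}0.png",p[:,:,::-1]); np.save(f"pics/{n}0.npy",d)
    print(n,camera_params(n))
print(state())
E
```

```text
pics
scene {'fx': 516.9879534790226, 'fy': 516.9879534790226, 'cx': 317.70976465643344, 'cy': 239.14060933675302, 'cam_to_world': array([[-2.66651125e-01, -7.26727859e-01,  6.33059079e-01,
         1.18961865e+03],
       [ 9.63608893e-01, -2.13866407e-01,  1.60371635e-01,
         2.95294138e+02],
       [ 1.88435357e-02,  6.52784635e-01,  7.57309145e-01,
         8.71635781e+02],
       [ 0.00000000e+00,  0.00000000e+00,  0.00000000e+00,
         1.00000000e+00]])}
top {'fx': 515.420913455512, 'fy': 515.420913455512, 'cx': 323.5586116383078, 'cy': 234.7681824042239, 'cam_to_world': array([[-1.88087271e-02,  9.93763078e-01, -1.09914405e-01,
         3.71413649e+02],
       [-9.99819972e-01, -1.89696758e-02, -4.18711518e-04,
         1.08739647e+02],
       [-2.50114067e-03,  1.09886742e-01,  9.93940968e-01,
         1.18246579e+03],
       [ 0.00000000e+00,  0.00000000e+00,  0.00000000e+00,
         1.00000000e+00]])}
{'time_s': 0.1, 'joint_pos': array([ 1.04380351,  0.5370797 , -0.00439748,  1.53873151,  0.00260055,
        1.06730577, -0.07116929]), 'qd': array([-0.00285817, -0.00349421, -0.00104521, -0.00146081, -0.00027938,
        0.00084174,  0.00081859]), 'joint_efforts': array([ 2.55964900e-03, -5.72079921e+01,  9.93918814e-01, -2.52235097e+01,
       -5.61406917e-02,  1.33468240e-02,  4.96796793e-05]), 'tool_pos': array([ 288.73528112, -581.70747853,  210.95074138]), 'eef_rot': array([-3.14007967e+00,  1.33975341e-04,  4.60860152e-01]), 'contact_force': array([ 0.21435682,  0.03072784, -0.14933743]), 'torque': array([ 0.05216966, -0.00553622,  0.03539526]), 'grasp_force': 0.0, 'opening': 88.382841257115}
```

View pics/top0.png

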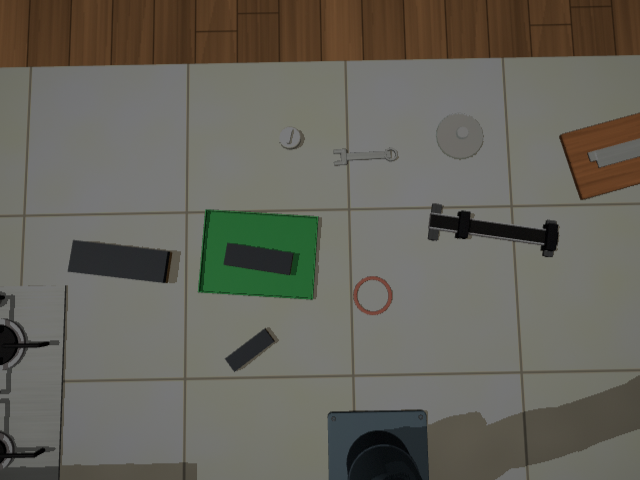

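View pics/scene0.png

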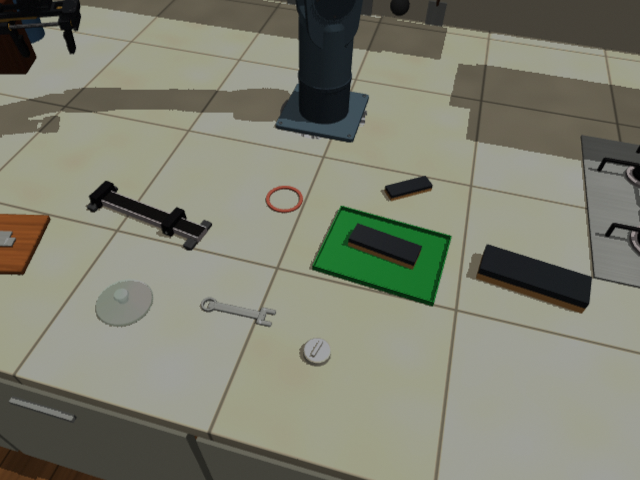

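The candidates in the top view are the big block at (120,262), the stone in the tray at (260,259) and the small one at (251,349). Only the one in the tray fits by position, so I'll check its size and measure the holder.

```bash
cat > h.py <<'E'
from plant import *
import cv2,numpy as np
def world(n,d):
    P=camera_params(n); v,u=np.mgrid[0:480,0:640]
    c=np.stack([(u-P['cx'])*d/P['fx'],-(v-P['cy'])*d/P['fy'],-d,np.ones_like(d)],-1)
    w=c@P['cam_to_world'].T; w[d<=0]=np.nan; return w[...,:3]
def rect(pts):
    (c,s,a)=cv2.minAreaRect(pts[:,:2].astype(np.float32)); 
    if s[0]<s[1]: s=s[::-1];a+=90
    return np.round(c,1),np.round(s,1),round((a+90)%180-90,2)
def comps(m,W,mn=30):
    k,l=cv2.connectedComponents(m.astype(np.uint8))
    for i in range(1,k):
        q=W[l==i]
        if len(q)>=mn: yield q,np.argwhere(l==i).mean(0)
E
python3 - <<'E'
from h import *
for n in("top","scene"):
    d=np.load(f"pics/{n}0.npy"); p=cv2.imread(f"pics/{n}0.png"); W=world(n,d); z=W[...,2]
    print(n,"counter z",np.nanmedian(z[(abs(z)<15)]))
    dark=p.max(-1)<75
    for nm,m in(("dark",dark&(z>12)&(z<70)),("hi",dark&(z>30)&(z<48)),("rail",(z>17)&(z<27)),("low",(z>6)&(z<16))):
        for q,c in comps(m,W):
            if q[:,0].min()>150 and abs(q[:,1]).max()<700: print(nm,"px",c[::-1].round(),len(q),"z",np.percentile(q[:,2],[10,50,90]).round(1),rect(q))
d=cv2.imread("pics/top0.png")
a=cv2.resize(d[200:310,195:325],(650,550),interpolation=cv2.INTER_CUBIC); cv2.imwrite("pics/c1.png",cv2.convertScaleAbs(a,alpha=1.8))
a=cv2.resize(d[190:270,415:575],(800,400),interpolation=cv2.INTER_CUBIC); cv2.imwrite("pics/c2.png",cv2.convertScaleAbs(a,alpha=2))
E
```

```text
top counter z 0.6120408250449145
dark px [435. 208.] 43 z [12.3 13.5 16.8] (array([ 556.2, -147.7]), array([23.4, 17.1]), -15.68)
dark px [497. 229.] 2102 z [19.4 23.3 37.5] (array([ 499.2, -275. ]), array([292.2,  80.1]), 83.07)
dark px [433. 233.] 47 z [12.2 13.5 15.3] (array([ 497.9, -139.3]), array([23.4, 21.2]), -2.34)
dark px [119. 261.] 3172 z [33.  36.  38.9] (array([449.1, 569.8]), array([217.2,  71.4]), 82.26)
dark px [258. 258.] 1498 z [25.4 28.2 31.1] (array([449.2, 257.5]), array([150.2,  50.2]), 80.05)
dark px [249. 350.] 813 z [15.6 18.6 21.3] (array([247. , 279.2]), array([110.9,  35.8]), -53.98)
hi px [464. 223.] 271 z [33.8 37.1 39.5] (array([ 517.6, -205.5]), array([59.7, 22.8]), -9.25)
hi px [551. 236.] 291 z [33.1 36.7 39.2] (array([ 485.7, -400.3]), array([60.2, 25.4]), -10.84)
hi px [118. 261.] 3088 z [33.3 36.1 38.9] (array([449.1, 569.8]), array([217.2,  71.4]), 82.26)
rail px [626. 123.] 77 z [17.2 18.1 19.9] (array([ 747.3, -599. ]), array([36. , 34.5]), -66.86)
rail px [612. 153.] 1144 z [17.7 22.3 25.8] (array([ 677. , -557.6]), array([179. ,  96.3]), -73
[... 4904 characters left out ...]
, -168.7]), array([87.1, 83. ]), -19.65)
low px [382. 256.] 205 z [ 7.6 11.4 15.2] (array([476.1, 253. ]), array([149.8,  11.9]), 82.25)
low px [441. 271.] 44 z [10.7 13.1 15.5] (array([481.6, 385.1]), array([79. ,  4.1]), -3.5)
low px [531. 293.] 365 z [ 7.1 10.7 15.1] (array([486.2, 563.6]), array([214. ,   9.7]), 81.23)
low px [124. 303.] 1765 z [ 7.3  9.5 12.1] (array([ 733.3, -213. ]), array([109.2, 109.2]), 85.98)
low px [217. 306.] 192 z [6.3 7.5 8.8] (array([694.2, -29.3]), array([73.4, 31.1]), 82.71)
low px [257. 314.] 228 z [6.4 7.4 9.3] (array([687.9,  43.9]), array([76.1, 36.6]), -88.12)
low px [316. 352.] 370 z [10.6 14.4 15.7] (array([734.6, 184.1]), array([51.3, 51.2]), 36.17)
```

View pics/c1.png

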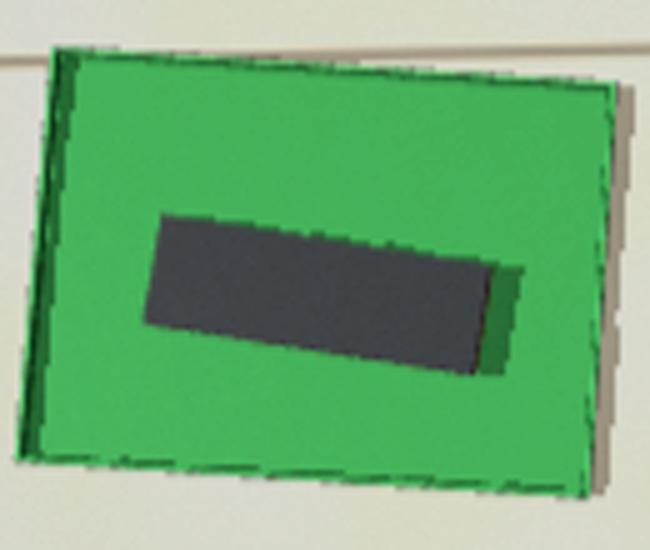

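View pics/c2.png

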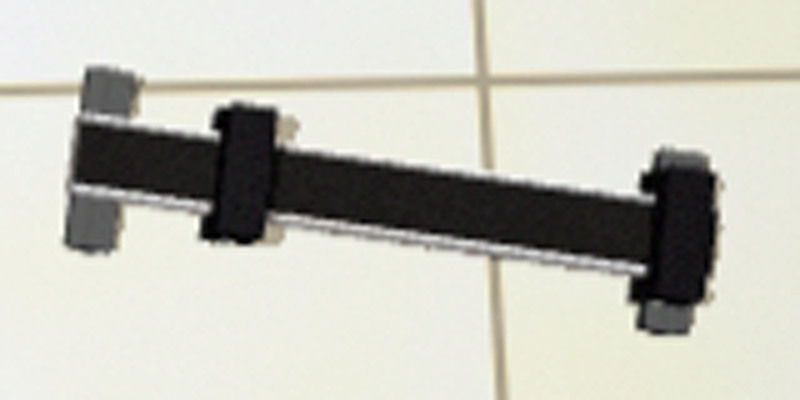

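The tray stone measures 150 x 50 with its dark face up, so it is the one meant. The others measure 217 x 71 and 111 x 36. In the holder crop the fixed jaw is on the right at top-view pixel (551,236), and the sliding jaw is at (464,223).

The tool only ever turns about its vertical axis. So I'll grip the stone softly near its -y end, swing it upright about its other end, carry it upright and tip it on over onto the rail.

```bash
cat >> h.py <<'E'
import json
def shift(cmd,tgt):  # cmd/tgt: x,y,z mm, yaw deg -> tool shift m, turn deg (tool down)
    y=np.radians(cmd[3]); d=np.array(tgt[:3])-cmd[:3]
    return [round(v,4) for v in((d[0]*np.cos(y)+d[1]*np.sin(y))/1e3,(d[0]*np.sin(y)-d[1]*np.cos(y))/1e3,-d[2]/1e3)]+[round(cmd[3]-tgt[3],1)]
E
python3 - <<'E'
from h import *
c=[289.026,-582.198,211.716,26.4]
print(np.degrees(state()['eef_rot']))
w=[520,-200,200,53.2]; print(shift(c,w)); 
a=np.array([.1727,.985]); g=np.r_[np.array([450,257])-55*a,110,80.05]; print(g,shift(w,g))
E
```

```text
[-1.79913312e+02  7.67622162e-03  2.64053416e+01]
[np.float64(0.3768), np.float64(-0.2396), np.float64(0.0117), -26.8]
[440.5015 202.825  110.      80.05  ] [np.float64(0.2749), np.float64(-0.305), np.float64(0.09), np.float64(-26.8)]
```

step_arm:
  steps:
    - [[1,0.037,-0.024,0.001,-3],[1,0.075,-0.048,0.002,-5],[1,0.112,-0.071,0.003,-8],[1,0.15,-0.095,0.004,-11],[1,0.188,-0.12,0.006,-13.4],[1,0.225,-0.143,0.007,-16],[1,0.263,-0.167,0.008,-19],[1,0.3,-0.191,0.009,-21],[1,0.338,-0.215,0.01,-24],[1,0.3768,-0.2396,0.0117,-26.8],[1,0.3768,-0.2396,0.0117,-26.8],[1,0.3768,-0.2396,0.0117,-26.8]]
  force: 10

```text
time_s: 1.1
tool_pos: [523.4, -191.8, 199.8]
eef_rot: [-3.14, -0.004, 0.939]
contact_force: [0.3, 1.0, -0.5]
opening: 87.8
grasp_force: 0.0
```

step_arm:
  steps:
    - [[1,0.027,-0.03,0.009,-2.7],[1,0.055,-0.061,0.018,-5.4],[1,0.082,-0.091,0.027,-8],[1,0.11,-0.122,0.036,-10.7],[1,0.137,-0.152,0.045,-13.4],[1,0.165,-0.183,0.054,-16],[1,0.192,-0.213,0.063,-18.8],[1,0.22,-0.244,0.072,-21.4],[1,0.247,-0.274,0.081,-24],[1,0.2749,-0.305,0.09,-26.8],[1,0.2749,-0.305,0.09,-26.8],[1,0.2749,-0.305,0.09,-26.8]]

```text
time_s: 2.1
tool_pos: [439.1, 205.1, 109.4]
eef_rot: [-3.14, -0.0, 1.401]
contact_force: [0.1, -0.9, -0.1]
opening: 88.2
grasp_force: 0.0
```

Run:
```python
from h import *
s=state(); print(s['time_s'],s['tool_pos'],np.degrees(s['eef_rot']),s['opening'])
p,d=camera("scene"); cv2.imwrite("pics/s1.png",p[150:390,240:560,::-1].repeat(2,0).repeat(2,1))
```

```text
2.1 [439.0742614  205.12217831 109.43890267] [-1.79908795e+02 -2.11925091e-02  8.02923243e+01] 88.15664014041522
```

View pics/s1.png

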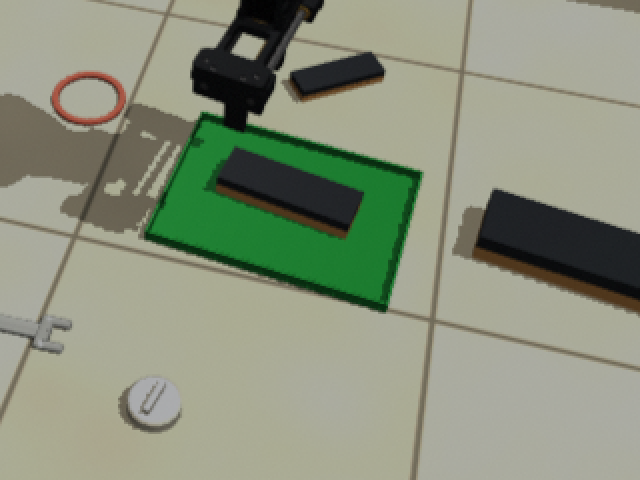

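The gripper is over the stone's -y end, with the stone at about (288,190) in this crop. Next I'll descend and grip softly.

step_arm:
  steps:
    - [[1,0,0,0.025,0],[1,0,0,0.05,0],[1,0,0,0.075,0],[1,0,0,0.09,0],[1,0,0,0.096,0],[1,0,0,0.096,0],[0.4,0,0,0.096,0],[0.4,0,0,0.096,0],[0.4,0,0,0.096,0],[0.4,0,0,0.096,0],[0.4,0,0,0.096,0],[0.4,0,0,0.096,0],[0.4,0,0,0.096,0],[0.4,0,0,0.096,0]]
  force: 10

```text
time_s: 3.32
tool_pos: [440.4, 202.8, 14.1]
eef_rot: [3.142, 0.0, 1.396]
contact_force: [0.3, -0.3, 0.0]
opening: 36.8
grasp_force: 0.0
```

Run:
```python
import numpy as np
for t in np.radians(np.linspace(0,90,21))[1:]:
    print("[0.4, %.3f, 0, %.3f, 0],"%((130-(130*np.cos(t)-13.5*np.sin(t)))/1e3, -(130*np.sin(t)+13.5*np.cos(t)-13.5)/1e3),end=' ')
```

```text
[0.4, 0.001, 0, -0.010, 0], [0.4, 0.004, 0, -0.020, 0], [0.4, 0.007, 0, -0.030, 0], [0.4, 0.011, 0, -0.040, 0], [0.4, 0.015, 0, -0.049, 0], [0.4, 0.020, 0, -0.058, 0], [0.4, 0.026, 0, -0.066, 0], [0.4, 0.033, 0, -0.074, 0], [0.4, 0.040, 0, -0.081, 0], [0.4, 0.048, 0, -0.088, 0], [0.4, 0.056, 0, -0.094, 0], [0.4, 0.065, 0, -0.100, 0], [0.4, 0.074, 0, -0.104, 0], [0.4, 0.083, 0, -0.108, 0], [0.4, 0.093, 0, -0.112, 0], [0.4, 0.103, 0, -0.114, 0], [0.4, 0.113, 0, -0.116, 0], [0.4, 0.123, 0, -0.117, 0], [0.4, 0.133, 0, -0.117, 0], [0.4, 0.143, 0, -0.117, 0],
```

It closed to 36.8 mm with no grip force, so the fingers missed the stone. I'll look again.

Run:
```python
from h import *
s=state(); print(s['time_s'],s['tool_pos'],s['opening'],s['grasp_force'])
out=[]
for n,(r,c) in{"scene":(175,300),"top":(190,180)}.items():
    p,d=camera(n); np.save(f"pics/{n}2.npy",d);cv2.imwrite(f"pics/{n}2.png",p[:,:,::-1]); out.append(cv2.resize(p[r:r+130,c:c+180,::-1],(800,300) if 0 else (400,290),interpolation=cv2.INTER_CUBIC))
    W=world(n,d);z=W[...,2]
    m=(p.max(-1)<75)&(z>20)&(z<33)
    for q,c in comps(m,W,200):
        if q[:,0].min()>350 and abs(q[:,1]-257).max()<150: print(n,c[::-1],rect(q))
cv2.imwrite("pics/c3.png",cv2.convertScaleAbs(np.hstack(out),alpha=1.8))
```

```text
3.3167 [440.39027564 202.80604362  14.0654042 ] 36.772421397671 0.0
scene [389.80187874 245.56532878] (array([451.6, 257. ]), array([149.9,  55.1]), 80.09)
```

View pics/c3.png

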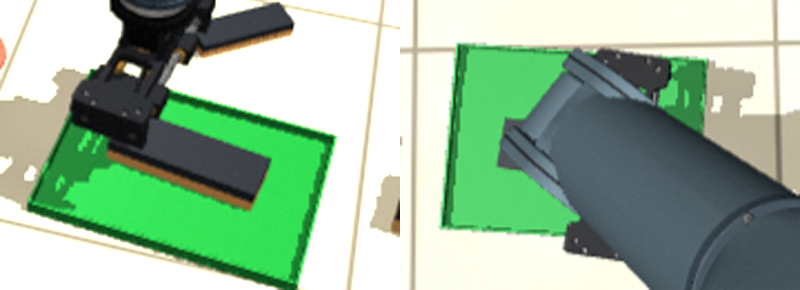

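Run:
```python
from h import *
for n in("scene","top"):
    d=np.load(f"pics/{n}2.npy");d0=np.load(f"pics/{n}0.npy"); W=world(n,d);z=W[...,2]
    ch=(abs(d-d0)>8)&(abs(W[...,0]-440)<130)&(abs(W[...,1]-203)<130)
    for lo,hi in((4,18),(18,32),(32,45),(45,60),(60,75),(75,90),(90,110),(110,150)):
        q=W[ch&(z>lo)&(z<hi)]
        if len(q): 
            e=(q[:,:2]-[440.4,202.8])@np.array([[.1727,.985],[.985,-.1727]]) # along a, perp (tool x, tool y)
            print(n,lo,hi,len(q),np.percentile(e,[2,50,98],axis=0).round(0).T.tolist())
```

```text
scene 4 18 17 [[-78.0, 32.0, 135.0], [-91.0, -46.0, 85.0]]
scene 18 32 5 [[23.0, 37.0, 116.0], [-12.0, 21.0, 28.0]]
scene 75 90 14 [[-11.0, -6.0, 9.0], [-26.0, -19.0, -16.0]]
scene 90 110 62 [[-32.0, 10.0, 33.0], [-78.0, 86.0, 88.0]]
scene 110 150 1621 [[-32.0, 11.0, 34.0], [-80.0, 50.0, 95.0]]
top 4 18 29 [[-92.0, 86.0, 136.0], [-125.0, 66.0, 119.0]]
top 18 32 1 [[112.0, 112.0, 112.0], [-25.0, -25.0, -25.0]]
top 110 150 583 [[-33.0, 2.0, 32.0], [-94.0, 68.0, 92.0]]
```

The depth shows the gripper about 25 mm higher than the reported pose implies. I'll lift, open and measure where the fingertips really are.

step_arm:
  steps:
    - [[1,0,0,0,0],[1,0,0,0,0],[1,0,0,0,0],[1,0,0,-0.03,0],[1,0,0,-0.06,0],[1,0,0,-0.09,0],[1,0,0,-0.096,0],[1,0,0,-0.096,0],[1,0,0,-0.096,0],[1,0,0,-0.096,0]]

```text
time_s: 4.25
tool_pos: [439.5, 202.2, 108.8]
eef_rot: [-3.14, 0.001, 1.396]
contact_force: [-0.6, 0.7, -0.3]
opening: 87.7
grasp_force: 0.0
```

Run:
```python
from h import *
s=state(); print(s['time_s'],s['tool_pos'],s['opening'],np.degrees(s['eef_rot']),s['joint_pos'])
for n in("scene","top"):
    p,d=camera(n); np.save(f"pics/{n}3.npy",d); cv2.imwrite(f"pics/{n}3.png",p[:,:,::-1])
    d0=np.load(f"pics/{n}0.npy"); W=world(n,d);z=W[...,2]
    ch=(abs(d-d0)>12)&(abs(W[...,0]-440)<130)&(abs(W[...,1]-203)<130)
    for lo in range(30,260,10):
        q=W[ch&(z>lo)&(z<lo+10)]
        if len(q)>3: 
            e=(q[:,:2]-[440.4,202.8])@np.array([[.1727,.985],[.985,-.1727]])
            print(n,lo,len(q),np.percentile(e,[2,50,98],axis=0).round(0).T.tolist())
p=cv2.imread("pics/scene3.png")[100:280,270:510]; cv2.imwrite("pics/c4.png",cv2.convertScaleAbs(cv2.resize(p,(800,600),interpolation=cv2.INTER_CUBIC),alpha=1.8))
```

```text
4.25 [439.50836212 202.1935443  108.75524301] 87.65245965582636 [-1.79898211e+02  7.81538806e-02  8.00027131e+01] [-0.15505203  0.45226417 -0.45254707  2.02826894  0.29197438  0.72505648
 -0.96350765]
scene 130 15 [[-6.0, 5.0, 10.0], [-50.0, -44.0, 57.0]]
scene 140 50 [[-10.0, 5.0, 10.0], [-52.0, 57.0, 60.0]]
scene 150 44 [[-10.0, 1.0, 9.0], [-54.0, 59.0, 61.0]]
scene 160 36 [[-11.0, 1.0, 9.0], [-43.0, 60.0, 63.0]]
scene 170 20 [[-11.0, 1.0, 9.0], [-45.0, 61.0, 63.0]]
scene 180 5 [[7.0, 8.0, 9.0], [-59.0, -52.0, -51.0]]
scene 190 8 [[-29.0, -20.0, 25.0], [-36.0, 85.0, 86.0]]
scene 200 163 [[-34.0, 8.0, 33.0], [-75.0, 86.0, 88.0]]
scene 210 325 [[-32.0, 22.0, 33.0], [-74.0, 22.0, 88.0]]
scene 220 201 [[-33.0, 23.0, 34.0], [-83.0, 78.0, 93.0]]
scene 230 332 [[-31.0, 10.0, 34.0], [-76.0, 51.0, 96.0]]
scene 240 829 [[-32.0, 3.0, 32.0], [-83.0, 67.0, 94.0]]
scene 250 116 [[-20.0, 4.0, 23.0], [-8.0, 12.0, 20.0]]
top 200 4 [[-35.0, -35.0, -33.0], [50.0, 60.0, 76.0]]
top 210 9 [[-35.0, -34.0, -25.0], [50.0, 60.0, 77.0]]
top 220 58 [[-35.0, -30.0, -12.0], [50.0, 58.0, 78.0]]
top 230 51 [[-35.0, -13.0, 32.0], [-92.0, 72.0, 90.0]]
top 240 585 [[-33.0, 0.0, 32.0], [-94.0, 73.0, 91.0]]
```

View pics/c4.png

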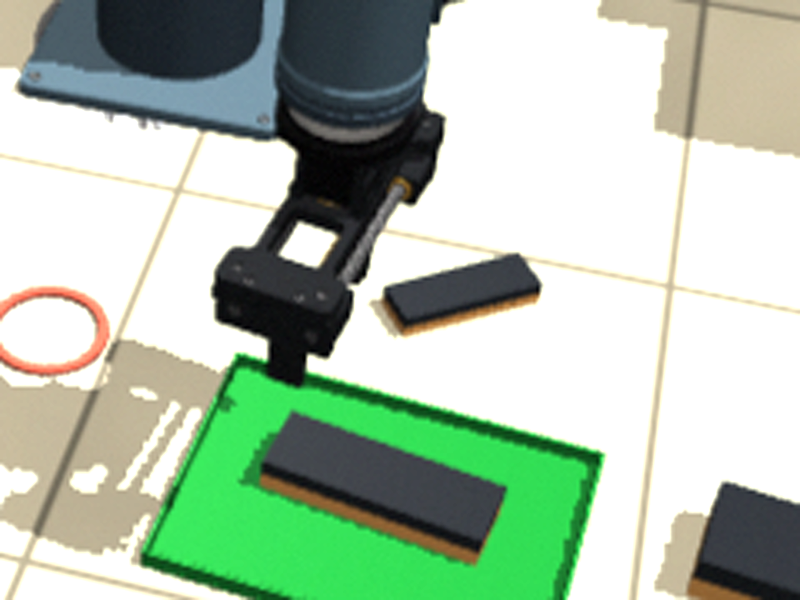

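The picture shows the fingertip ending near crop pixel (287,382), well above the stone. I'll work out the fingertip offset from depth.

Run:
```python
from h import *
n="scene";d=np.load("pics/scene3.npy");d0=np.load("pics/scene0.npy");W=world(n,d);z=W[...,2]
e=(W[...,:2]-[439.5,202.2])@np.array([[.1727,.985],[.985,-.1727]])
ch=(abs(d-d0)>12)&(abs(e[...,0])<14)&(e[...,1]>40)&(e[...,1]<66)&(z<180)
v,u=np.where(ch); print(u.min(),u.max(),v.min(),v.max())
for r in range(v.max()-6,v.max()+2):
    k=v==r; print(r,u[k],z[r,u[k]].round(0),e[r,u[k],1].round(0))
print(np.sort(z[ch])[:12].round(1))
```

```text
350 361 202 216
210 [350 351 352 353 354 355 356 357 358 359 360 361] [150. 151. 153. 153. 152. 154. 155. 157. 159. 158. 156. 145.] [60. 60. 61. 60. 58. 59. 59. 60. 62. 59. 57. 46.]
211 [350 351 352 353 354 355 356 357 358 359 360 361] [146. 150. 147. 153. 151. 152. 155. 153. 153. 157. 153. 142.] [58. 61. 58. 63. 60. 60. 61. 59. 58. 61. 57. 45.]
212 [350 351 352 353 354 355 356 357 358 359 360] [144. 145. 146. 146. 149. 147. 149. 150. 153. 151. 149.] [59. 59. 60. 59. 60. 58. 58. 59. 60. 58. 56.]
213 [350 351 352 353 354 356 357 358 359 360] [143. 141. 142. 145. 144. 147. 148. 148. 150. 145.] [61. 58. 58. 60. 58. 59. 59. 59. 59. 54.]
214 [352 353 354 355 356 357 358 359 360] [138. 140. 143. 143. 144. 144. 148. 147. 146.] [57. 58. 60. 59. 59. 58. 61. 60. 57.]
215 [355 356 357 358 359 360] [139. 140. 144. 144. 144. 140.] [58. 57. 60. 60. 59. 54.]
216 [358 359] [139. 140.] [58. 57.]
217 [] [] []
[138.  138.8 139.4 139.5 139.7 139.7 139.7 141.  141.6 141.6 142.9 143. ]
```

The fingertips sit about 28 mm above the reported TCP, where the text says 8 mm below it. So I'll treat tip z as TCP z + 28. I'll descend again to TCP -22 (tip about +6), checking the force.

step_arm:
  steps:
    - [[1,0,0,0.035,0],[1,0,0,0.07,0],[1,0,0,0.1,0],[1,0,0,0.115,0],[1,0,0,0.122,0],[1,0,0,0.127,0],[1,0,0,0.13,0],[1,0,0,0.132,0],[1,0,0,0.132,0]]

```text
time_s: 5.1
tool_pos: [440.9, 203.0, -21.5]
eef_rot: [3.141, -0.001, 1.396]
contact_force: [-0.0, -0.3, -0.4]
opening: 88.1
grasp_force: 0.0
```

step_arm:
  steps:
    - [[0.4,0,0,0,0],[0.4,0,0,0,0],[0.4,0,0,0,0],[0.4,0,0,0,0],[0.4,0,0,0,0],[0.4,0,0,0,0],[0.4,0,0,0,0],[0.4,0,0,0,0]]
  force: 10

```text
time_s: 5.77
tool_pos: [440.5, 202.8, -21.9]
eef_rot: [3.141, -0.0, 1.396]
contact_force: [-0.0, -0.4, 2.3]
opening: 49.9
grasp_force: 10.0
```

Gripped: opening 49.9 mm at 10 N. Now the swing up, with a check halfway.

step_arm:
  steps:
    - [[0.4,0.001,0,-0.01,0],[0.4,0.004,0,-0.02,0],[0.4,0.007,0,-0.03,0],[0.4,0.011,0,-0.04,0],[0.4,0.015,0,-0.049,0],[0.4,0.02,0,-0.058,0],[0.4,0.02,0,-0.058,0]]

```text
time_s: 6.35
tool_pos: [445.1, 224.8, 38.1]
eef_rot: [3.139, -0.003, 1.398]
contact_force: [-0.2, -0.0, -1.3]
opening: 49.7
grasp_force: 10.0
```

```bash
cat >> h.py <<'E'
def stonepts(n="scene",save=None):
    p,d=camera(n)
    if save: cv2.imwrite(save,p[:,:,::-1]); np.save(save[:-3]+"npy",d)
    return p,world(n,d)
E
python3 - <<'E'
from h import *
p,W=stonepts("scene","pics/s5.png")
a=np.array([.1727,.985]); e=(W[...,:2]-[440.5,202.8])@np.c_[a,[.985,-.1727]]
hsv=cv2.cvtColor(p,cv2.COLOR_RGB2HSV)
m=(abs(e[...,1])<40)&(e[...,0]>-60)&(e[...,0]<160)&(W[...,2]>8)&~((hsv[...,0]>45)&(hsv[...,0]<75)&(hsv[...,1]>120))
o=m&(p[...,0]>p[...,2]*1.5)&(p[...,0]>50)
for nm,k in(("all",m),("orange",o)):
    q=np.c_[e[k],W[k][:,2]]
    for lo in range(-60,160,20):
        s=q[(q[:,0]>=lo)&(q[:,0]<lo+20)]
        if len(s)>3: print(nm,lo,len(s),"z",np.percentile(s[:,2],[3,50,97]).round(0))
E
```

```text
all -60 694 z [403. 483. 524.]
all -40 1138 z [374. 472. 525.]
all -20 1668 z [229. 466. 522.]
all 0 1665 z [158. 452. 504.]
all 20 1676 z [167. 353. 471.]
all 40 2561 z [ 68. 323. 451.]
all 60 895 z [ 46. 386. 431.]
all 80 278 z [ 28.  51. 392.]
all 100 258 z [17. 40. 48.]
all 120 241 z [12. 30. 37.]
all 140 20 z [22. 25. 29.]
orange 0 9 z [157. 159. 161.]
orange 20 12 z [ 53.  58. 162.]
orange 40 54 z [ 45.  57. 151.]
orange 60 40 z [33. 43. 51.]
orange 80 42 z [24. 32. 40.]
orange 100 41 z [13. 23. 31.]
orange 120 23 z [ 9. 16. 21.]
```

It is pivoting as planned, with the stone at about 28°, so I'll continue to upright.

step_arm:
  steps:
    - [[0.4,0.006,0,-0.008,0],[0.4,0.013,0,-0.016,0],[0.4,0.02,0,-0.023,0],[0.4,0.028,0,-0.03,0],[0.4,0.036,0,-0.036,0],[0.4,0.045,0,-0.042,0],[0.4,0.054,0,-0.046,0],[0.4,0.063,0,-0.05,0],[0.4,0.073,0,-0.054,0],[0.4,0.083,0,-0.057,0],[0.4,0.093,0,-0.059,0],[0.4,0.103,0,-0.06,0],[0.4,0.113,0,-0.06,0],[0.4,0.123,0,-0.06,0],[0.4,0.123,0,-0.06,0],[0.4,0.123,0,-0.06,0]]

```text
time_s: 7.73
tool_pos: [465.1, 345.3, 96.1]
eef_rot: [-3.141, -0.002, 1.398]
contact_force: [-0.3, 1.8, 1.9]
opening: 49.8
grasp_force: 10.0
```

Run:
```python
from h import *
s=state(); print(s['tool_pos'],s['contact_force'],s['torque'],s['opening'])
p,W=stonepts("scene","pics/s6.png")
a=np.array([.1727,.985]); e=(W[...,:2]-s['tool_pos'][:2])@np.c_[a,[.985,-.1727]]
m=(abs(e[...,1])<40)&(abs(e[...,0])<60)&(W[...,2]>6)&(W[...,2]<150)
q=np.c_[e[m],W[m][:,2]]
for lo in range(6,150,12):
    t=q[(q[:,2]>=lo)&(q[:,2]<lo+12)]
    if len(t)>3: print(lo,len(t),"toolx",np.percentile(t[:,0],[3,50,97]).round(0),"tooly",np.percentile(t[:,1],[3,50,97]).round(0))
cv2.imwrite("pics/c5.png",cv2.convertScaleAbs(cv2.resize(p[60:300,270:510,::-1],(600,600),interpolation=cv2.INTER_CUBIC),alpha=1.8))
```

```text
[465.05070571 345.32051184  96.07713631] [-0.29417623  1.76017026  1.93294226] [ 0.43697078  0.21676049 -0.02249111] 49.842135965543804
6 110 toolx [-26.  14.  45.] tooly [-36.  22.  37.]
18 55 toolx [-11.   4.  13.] tooly [-15.  26.  28.]
30 64 toolx [-11.   2.  13.] tooly [-13.  25.  28.]
42 53 toolx [-12.   3.  12.] tooly [-13.  26.  27.]
54 62 toolx [-12.   4.  12.] tooly [-17.  26.  28.]
66 59 toolx [-12.   2.  11.] tooly [-8. 26. 28.]
78 59 toolx [-13.   0.  11.] tooly [-5. 26. 28.]
90 60 toolx [-13.   1.  11.] tooly [ 9. 26. 28.]
102 48 toolx [-14.  -1.  10.] tooly [20. 26. 28.]
114 7 toolx [-15. -13.  10.] tooly [22. 26. 36.]
126 15 toolx [-10.  -4.   7.] tooly [37. 39. 40.]
```

View pics/c5.png

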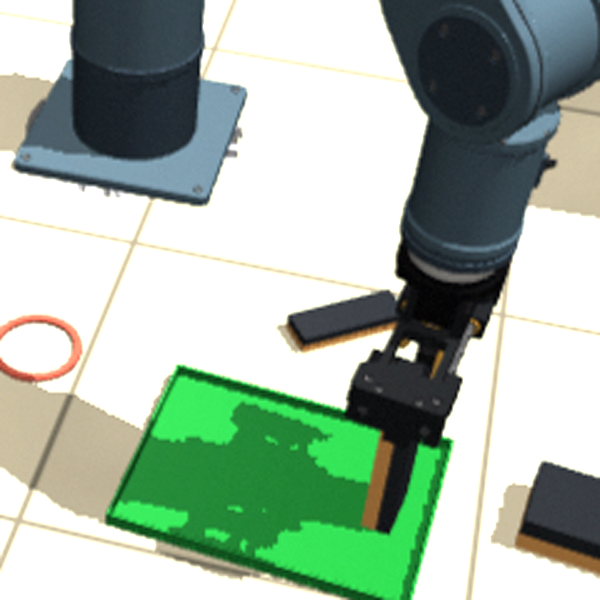

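The stone is upright to about 2°, at (385,480) in the crop, with the coarse face toward +y as needed. I'll grip firmer, lift it and carry it to the fixed-jaw end of the holder.

step_arm:
  steps:
    - [[0.4,0,0,0,0],[0.4,0,0,0,0],[0.4,0,0,0,0],[0.4,0,0,-0.005,0],[0.4,0,0,-0.015,0],[0.4,0,0,-0.03,0],[0.4,0,0,-0.047,0],[0.4,0,0,-0.064,0],[0.4,0,0,-0.076,0],[0.4,0,0,-0.08,0],[0.4,0,0,-0.08,0]]
  force: 30

```text
time_s: 8.7
tool_pos: [465.9, 343.5, 177.1]
eef_rot: [3.14, -0.001, 1.396]
contact_force: [-0.6, 0.5, -4.8]
opening: 49.5
grasp_force: 30.0
```

step_arm:
  steps:
    - [[0.4,-0.01,0.002,0,0],[0.4,-0.03,0.006,0,0],[0.4,-0.056,0.012,0,0],[0.4,-0.084,0.018,0,0],[0.4,-0.112,0.024,0,-0.1],[0.4,-0.14,0.03,0,-0.1],[0.4,-0.168,0.036,0,-0.2],[0.4,-0.196,0.042,0,-0.2],[0.4,-0.224,0.048,0,-0.2],[0.4,-0.252,0.054,0,-0.3],[0.4,-0.28,0.06,0,-0.3],[0.4,-0.308,0.066,0,-0.3],[0.4,-0.33,0.07,0,-0.3],[0.4,-0.344,0.073,0,-0.3],[0.4,-0.35,0.0745,0,-0.3],[0.4,-0.35,0.0745,0,-0.3]]

```text
time_s: 10.03
tool_pos: [476.8, -16.1, 175.2]
eef_rot: [-3.14, 0.001, 1.398]
contact_force: [-0.2, -0.0, -4.5]
opening: 49.6
grasp_force: 30.0
```

step_arm:
  steps:
    - [[0.4,-0.01,0.002,0,0],[0.4,-0.03,0.006,0,0],[0.4,-0.056,0.012,0,0],[0.4,-0.084,0.018,0,0],[0.4,-0.112,0.024,0,-0.1],[0.4,-0.14,0.03,0,-0.1],[0.4,-0.168,0.036,0,-0.2],[0.4,-0.196,0.042,0,-0.2],[0.4,-0.224,0.048,0,-0.2],[0.4,-0.252,0.054,0,-0.3],[0.4,-0.28,0.06,0,-0.3],[0.4,-0.308,0.066,0,-0.3],[0.4,-0.33,0.07,0,-0.3],[0.4,-0.344,0.073,0,-0.3],[0.4,-0.349,0.0745,0,-0.3],[0.4,-0.349,0.0745,0,-0.3],[0.4,-0.349,0.0745,0,-0.3]]

```text
time_s: 11.45
tool_pos: [493.0, -368.5, 175.7]
eef_rot: [-3.141, -0.002, 1.409]
contact_force: [0.0, 0.5, -4.2]
opening: 49.6
grasp_force: 30.0
```

```bash
cat >> h.py <<'E'
def look(save,n="scene"):
    s=state(); print(s['time_s'],s['tool_pos'].round(1),np.degrees(s['eef_rot']).round(2),s['contact_force'].round(1),s['opening'].round(1),round(float(s['grasp_force']),1))
    p,W=stonepts(n,save); y=s['eef_rot'][2]; a=np.array([np.cos(y),np.sin(y)])
    e=(W[...,:2]-s['tool_pos'][:2])@np.c_[a,[a[1],-a[0]]]
    return s,p,W,e
E
python3 - <<'E'
from h import *
s,p,W,e=look("pics/s7.png")
m=(abs(e[...,1])<40)&(abs(e[...,0])<40)&(W[...,2]>44)&(W[...,2]<220)
q=np.c_[e[m],W[m][:,2]]
for lo in range(44,220,12):
    t=q[(q[:,2]>=lo)&(q[:,2]<lo+12)]
    if len(t)>3: print(lo,len(t),"toolx",np.percentile(t[:,0],[3,50,97]).round(0),"tooly",np.percentile(t[:,1],[3,50,97]).round(0),t[:,2].min().round())
# jaws in tool frame
m=(W[...,2]>31)&(W[...,2]<48)&(abs(e[...,1])<60)&(p.max(-1)<75)
for q,c in comps(m,np.dstack([e,W[...,2]])): print(c[::-1].round(),len(q),rect(q))
E
```

```text
Traceback (most recent call last):
  File "h.py", line 25, in look
    s=state(); print(s['time_s'],s['tool_pos'].round(1),np.degrees(s['eef_rot']).round(2),s['contact_force'].round(1),s['opening'].round(1),round(float(s['grasp_force']),1))
                                                                                                                      ^^^^^^^^^^^^^^^^^^
AttributeError: 'float' object has no attribute 'round'
```

```bash
sed -i "s/s\['opening'\].round(1)/round(float(s['opening']),1)/" h.py
cat > m.py <<'E'
from h import *
import sys
s,p,W,e=look(f"pics/{sys.argv[1]}.png")
m=(abs(e[...,1])<40)&(abs(e[...,0])<40)&(W[...,2]>44)&(W[...,2]<220)
q=np.c_[e[m],W[m][:,2]]
for lo in range(44,220,16):
    t=q[(q[:,2]>=lo)&(q[:,2]<lo+16)]
    if len(t)>3: print(lo,len(t),"toolx",np.percentile(t[:,0],[3,50,97]).round(0),"tooly",np.percentile(t[:,1],[3,50,97]).round(0),t[:,2].min().round())
m=(W[...,2]>31)&(W[...,2]<48)&(abs(e[...,1])<60)&(p.max(-1)<75)
for q,c in comps(m,np.dstack([e,W[...,2]])): print(c[::-1].round(),len(q),rect(q))
E
python3 m.py s7
```

```text
11.45 [ 493.  -368.5  175.7] [-1.7997e+02 -1.0000e-01  8.0710e+01] [ 0.   0.5 -4.2] 49.6 30.0
76 91 toolx [-8. 13. 17.] tooly [-22.  11.  27.] 81.0
92 156 toolx [-8. 13. 16.] tooly [-22.   9.  27.] 92.0
108 164 toolx [-9. 12. 16.] tooly [-20.  12.  27.] 108.0
124 171 toolx [-9. 12. 14.] tooly [-22.  11.  27.] 124.0
140 175 toolx [-10.  11.  14.] tooly [-22.  10.  27.] 140.0
156 180 toolx [-11.  10.  14.] tooly [-21.  11.  27.] 156.0
172 183 toolx [-12.  10.  13.] tooly [-22.  10.  27.] 172.0
188 167 toolx [ 2. 10. 12.] tooly [-23.   4.  27.] 188.0
204 239 toolx [ 1.  9. 12.] tooly [-34.   6.  39.] 204.0
[100. 192.] 174 (array([-33.3,   0.1]), array([60.9, 26.5]), -89.89)
[172. 218.] 236 (array([164.6,   1.5]), array([61.6, 26.3]), 89.42)
```

Measured relative to the tool, the stone is about 13 mm clear of the fixed jaw's inner face and centred across the rail within about 2 mm. The sliding jaw reads about 36 mm open. I'll shift 6 mm toward the fixed jaw and lower until it touches.

step_arm:
  steps:
    - [[0.4,-0.003,0,0.005,0],[0.4,-0.006,0,0.015,0],[0.4,-0.006,0,0.027,0],[0.4,-0.006,0,0.039,0],[0.4,-0.006,0,0.048,0],[0.4,-0.006,0,0.053,0],[0.4,-0.006,0,0.056,0],[0.4,-0.006,0,0.057,0],[0.4,-0.006,0,0.058,0],[0.4,-0.006,0,0.058,0],[0.4,-0.006,0,0.058,0]]

```text
time_s: 12.42
tool_pos: [491.8, -376.7, 118.5]
eef_rot: [3.141, 0.0, 1.407]
contact_force: [-0.2, 0.4, -4.0]
opening: 49.8
grasp_force: 30.0
```

step_arm:
  steps:
    - [[0.4,0,0,0.001,0],[0.4,0,0,0.001,0],[0.4,0,0,0.002,0],[0.4,0,0,0.002,0]]

```text
time_s: 12.75
tool_pos: [491.4, -376.5, 115.9]
eef_rot: [-3.141, 0.0, 1.407]
contact_force: [-0.2, 0.4, -4.8]
opening: 49.4
grasp_force: 30.0
```

```bash
python3 m.py s8
```

```text
12.75 [ 491.4 -376.5  115.9] [-179.99    0.     80.6 ] [-0.2  0.4 -4.8] 49.4 30.0
44 141 toolx [-9. 12. 16.] tooly [-22.  10.  27.] 44.0
60 147 toolx [-8. 12. 15.] tooly [-21.  11.  27.] 60.0
76 158 toolx [-11.  11.  14.] tooly [-21.   9.  27.] 76.0
92 156 toolx [-10.  11.  14.] tooly [-22.  11.  27.] 92.0
108 165 toolx [-12.  10.  13.] tooly [-21.  11.  27.] 108.0
124 148 toolx [-5. 10. 13.] tooly [-22.   7.  27.] 124.0
140 194 toolx [ 5.  9. 13.] tooly [-33.   4.  38.] 140.0
156 242 toolx [-13.   9.  12.] tooly [-35.  -0.  38.] 156.0
172 238 toolx [-11.   5.  11.] tooly [-37. -11.  38.] 172.0
188 54 toolx [-9.  8. 12.] tooly [-39. -31.  35.] 188.0
204 83 toolx [-8. 26. 35.] tooly [-39. -31.  39.] 204.0
[105. 196.] 200 (array([-10.1,   4.5]), array([57.3, 52.9]), -8.39)
[172. 218.] 229 (array([173.4,   1.2]), array([60.8, 23.3]), 89.73)
```

Not in contact yet, as the force is still only the stone's weight.

step_arm:
  steps:
    - [[0.4,0,0,0.001,0],[0.4,0,0,0.001,0],[0.4,0,0,0.002,0],[0.4,0,0,0.002,0],[0.4,0,0,0.003,0],[0.4,0,0,0.003,0]]

```text
time_s: 13.3
tool_pos: [491.8, -376.9, 115.0]
eef_rot: [3.141, 0.001, 1.407]
contact_force: [-4.3, 2.9, 11.7]
opening: 49.4
grasp_force: 30.0
```

Touched down. I'll ease the grip so the stone squares itself on the rail, and work out the tipping arc.

step_arm:
  steps:
    - [[0.4,0,0,-0.001,0],[0.4,0,0,-0.001,0],[0.4,0,0,-0.001,0],[0.4,0,0,-0.001,0]]
  force: 8

```text
time_s: 13.63
tool_pos: [491.9, -376.9, 115.0]
eef_rot: [3.141, 0.001, 1.407]
contact_force: [-2.1, 1.6, 6.7]
opening: 49.9
grasp_force: 8.0
```

```bash
python3 - <<'E'
import numpy as np
L,h=135,12.5
def P(f):
    t=np.radians(f); s=np.clip((f-40)/45,0,1); D=26*s*s*(3-2*s)
    return np.array([L*np.sin(t)-h*np.cos(t)-D, -(L*np.cos(t)+h*np.sin(t))])
F=np.r_[np.linspace(0,42,13),np.linspace(42,90,17)[1:]]
for A in(F[:13],F[12:]):
    print(", ".join("[0.4, %.3f, 0, %.3f, 0]"%tuple((P(f)-P(A[0]))/1e3) for f in A[1:]))
E
python3 m.py s9
```

```text
[0.4, 0.008, 0, -0.001, 0], [0.4, 0.017, 0, -0.001, 0], [0.4, 0.025, 0, -0.000, 0], [0.4, 0.033, 0, 0.001, 0], [0.4, 0.041, 0, 0.002, 0], [0.4, 0.049, 0, 0.004, 0], [0.4, 0.057, 0, 0.007, 0], [0.4, 0.065, 0, 0.010, 0], [0.4, 0.072, 0, 0.013, 0], [0.4, 0.080, 0, 0.017, 0], [0.4, 0.087, 0, 0.022, 0], [0.4, 0.093, 0, 0.026, 0]
[0.4, 0.005, 0, 0.004, 0], [0.4, 0.009, 0, 0.009, 0], [0.4, 0.012, 0, 0.014, 0], [0.4, 0.015, 0, 0.019, 0], [0.4, 0.017, 0, 0.025, 0], [0.4, 0.019, 0, 0.030, 0], [0.4, 0.020, 0, 0.036, 0], [0.4, 0.021, 0, 0.042, 0], [0.4, 0.022, 0, 0.049, 0], [0.4, 0.023, 0, 0.055, 0], [0.4, 0.024, 0, 0.062, 0], [0.4, 0.024, 0, 0.068, 0], [0.4, 0.025, 0, 0.075, 0], [0.4, 0.026, 0, 0.082, 0], [0.4, 0.027, 0, 0.089, 0], [0.4, 0.028, 0, 0.096, 0]
13.6333 [ 491.9 -376.9  115. ] [1.7994e+02 4.0000e-02 8.0600e+01] [-2.1  1.6  6.7] 49.9 8.0
44 145 toolx [-9. 12. 16.] tooly [-21.  12.  27.] 44.0
60 150 toolx [-10.  12.  15.] tooly [-22.  11.  26.] 60.0
76 153 toolx [-10.  12.  15.] tooly [-22.   9.  27.] 76.0
92 155 toolx [-10.  11.  14.] tooly [-21.  10.  27.] 92.0
108 167 toolx [-11.  10.  13.] tooly [-21.  10.  27.] 108.0
124 154 toolx [-1. 10. 13.] tooly [-23.   7.  27.] 124.0
140 197 toolx [-2.  9. 12.] tooly [-34.   5.  40.] 140.0
156 277 toolx [-11.   9.  12.] tooly [-35.  -1.  37.] 156.0
172 199 toolx [-10.   6.  12.] tooly [-36. -18.  38.] 172.0
188 47 toolx [-9.  8. 12.] tooly [-40. -32.  37.] 188.0
204 94 toolx [-10.  26.  35.] tooly [-37. -31.  38.] 204.0
[106. 196.] 203 (array([-1.6, 11.9]), array([70.3, 42.9]), -39.3)
[172. 218.] 231 (array([173.4,   0.6]), array([60.9, 24.3]), -89.14)
```

step_arm:
  steps:
    - [[0.4,0.004,0,-0.002,0],[0.4,0.009,0,-0.002,0],[0.4,0.017,0,-0.002,0],[0.4,0.025,0,-0.001,0],[0.4,0.033,0,0,0],[0.4,0.041,0,0.001,0],[0.4,0.049,0,0.003,0],[0.4,0.057,0,0.006,0],[0.4,0.065,0,0.009,0],[0.4,0.072,0,0.012,0],[0.4,0.08,0,0.016,0],[0.4,0.087,0,0.021,0],[0.4,0.093,0,0.026,0],[0.4,0.093,0,0.026,0]]

```text
time_s: 14.85
tool_pos: [508.8, -279.6, 88.5]
eef_rot: [3.14, -0.004, 1.411]
contact_force: [0.3, 5.8, 7.7]
opening: 50.0
grasp_force: 8.0
```

```bash
cat > t.py <<'E'
from h import *
import sys
s,p,W,e=look(f"pics/{sys.argv[1]}.png")
m=(abs(e[...,1])<24)&(e[...,0]>-160)&(e[...,0]<60)&(W[...,2]>25)&(W[...,2]<s['tool_pos'][2]+60)&(p.max(-1)<200)
q=np.c_[e[m],W[m][:,2]]
for lo in range(-160,60,15):
    t=q[(q[:,0]>=lo)&(q[:,0]<lo+15)]
    if len(t)>8: print(lo,len(t),"z",np.percentile(t[:,2],[3,50,97]).round(0))
E
python3 t.py s10
```

```text
14.85 [ 508.8 -279.6   88.5] [179.93  -0.21  80.86] [0.3 5.8 7.7] 50.0 8.0
-145 18 z [34. 36. 38.]
-130 88 z [29. 37. 39.]
-115 76 z [26. 32. 40.]
-85 13 z [29. 37. 46.]
-70 29 z [27. 48. 68.]
-55 49 z [33. 48. 82.]
-40 27 z [46. 63. 86.]
-25 29 z [66. 84. 92.]
-10 19 z [ 96. 104. 114.]
5 66 z [110. 145. 148.]
20 79 z [ 63. 144. 148.]
```

Tipped to about 45° as planned. I'll lay it down while drawing it back toward the fixed jaw.

step_arm:
  steps:
    - [[0.4,0.005,0,0.004,0],[0.4,0.009,0,0.009,0],[0.4,0.012,0,0.014,0],[0.4,0.015,0,0.019,0],[0.4,0.017,0,0.025,0],[0.4,0.019,0,0.03,0],[0.4,0.02,0,0.036,0],[0.4,0.021,0,0.042,0],[0.4,0.022,0,0.049,0],[0.4,0.023,0,0.055,0],[0.4,0.024,0,0.062,0],[0.4,0.024,0,0.068,0],[0.4,0.025,0,0.075,0],[0.4,0.025,0,0.078,0],[0.4,0.025,0,0.078,0]]

```text
time_s: 16.15
tool_pos: [510.2, -260.1, 9.0]
eef_rot: [-3.14, -0.0, 1.407]
contact_force: [0.1, 0.1, -3.1]
opening: 49.8
grasp_force: 8.0
```

```bash
python3 t.py s11
python3 - <<'E'
import cv2
p=cv2.imread("pics/s11.png")[100:300,40:280]
cv2.imwrite("pics/c6.png",cv2.convertScaleAbs(cv2.resize(p,(720,600),interpolation=cv2.INTER_CUBIC),alpha=1.8))
E
```

```text
16.15 [ 510.2 -260.1    9. ] [-179.93   -0.     80.6 ] [ 0.1  0.1 -3.1] 49.8 8.0
-160 50 z [34. 37. 39.]
-145 89 z [28. 36. 39.]
-25 22 z [54. 55. 58.]
-10 81 z [54. 57. 60.]
5 103 z [55. 58. 61.]
20 108 z [51. 59. 62.]
35 194 z [34. 44. 61.]
50 78 z [33. 37. 40.]
```

View pics/c6.png

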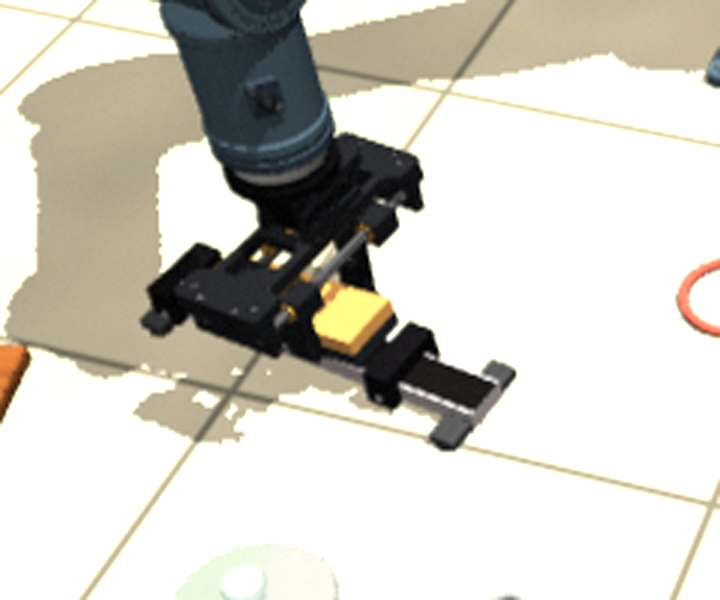

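Fine side up and nearly flat, with about 5° left. Before the last bit I'll check the gap to the sliding jaw.

```bash
cat > g.py <<'E'
from h import *
import sys
s,p,W,e=look(f"pics/{sys.argv[1]}.png")
p=p.astype(int); o=(p[...,0]>p[...,2]*1.5)&(p[...,0]>60)&(W[...,2]>30)&(W[...,2]<75)&(abs(e[...,1])<40)&(abs(e[...,0])<200)
q=e[o]; z=W[o][:,2]; print("orange n",len(q),"x",np.percentile(q[:,0],[0,1,50,99,100]).round(1),"y",np.percentile(q[:,1],[1,50,99]).round(1))
if len(q)>30: print("plane z=",np.linalg.lstsq(np.c_[q,np.ones(len(q))],z,rcond=None)[0].round(3), "rect",rect(q))
m=(W[...,2]>33)&(W[...,2]<42)&(abs(e[...,1])<60)&(abs(e[...,0])<350)&(p.max(-1)<75)
for q,c in comps(m,np.dstack([e,W[...,2]]),60): print("dark",c[::-1].round(),len(q),rect(q))
E
python3 g.py s12
```

```text
16.2 [ 510.2 -260.3    9.4] [-1.7994e+02  1.0000e-02  8.0580e+01] [ 0.   0.9 -3.3] 50.0 8.0
orange n 440 x [-89.7 -56.5  18.2  37.8  38.5] y [-26.2  -1.4  27.4]
plane z= [ 3.6000e-02 -0.0000e+00  5.6788e+01] rect (array([-16.6, -18. ]), array([135.3,  56.1]), 26.05)
dark [100. 190.] 172 (array([-142.9,    1.1]), array([63.2, 25.4]), 89.52)
dark [158. 217.] 70 (array([31.1, 13.8]), array([64.1, 27.2]), -56.86)
dark [172. 218.] 212 (array([55.4,  2.1]), array([60.3, 24.7]), -88.15)
```

The stone is held slightly clear: its underside is about 5 mm above the rail, tilted 2°, with 20 mm of gap to the fixed jaw and 6 mm to the sliding jaw. I'll shift it 10 mm toward the fixed jaw, then lower it gently.

step_arm:
  steps:
    - [[0.4,-0.003,0,0,0],[0.4,-0.007,0,0,0],[0.4,-0.01,0,0,0],[0.4,-0.01,0,0.002,0],[0.4,-0.01,0,0.004,0],[0.4,-0.01,0,0.006,0],[0.4,-0.01,0,0.007,0],[0.4,-0.01,0,0.008,0],[0.4,-0.01,0,0.009,0],[0.4,-0.01,0,0.009,0]]

```text
time_s: 17.08
tool_pos: [509.1, -269.9, 0.8]
eef_rot: [-3.141, 0.0, 1.407]
contact_force: [1.2, -2.0, -2.6]
opening: 49.9
grasp_force: 8.0
```

```bash
python3 g.py s13
```

```text
17.0833 [ 509.1 -269.9    0.8] [-179.99    0.     80.61] [ 1.2 -2.  -2.6] 49.9 8.0
orange n 500 x [-124.3 -113.2   14.3   38.3   39.7] y [-26.7  -3.7  26.4]
plane z= [ 2.0000e-03 -6.0000e-03  4.7256e+01] rect (array([-40.4, -14.6]), array([168. ,  60.4]), 11.0)
dark [100. 190.] 143 (array([-132.7,    1.6]), array([60.2, 23.8]), -88.6)
dark [149. 217.] 75 (array([25.3, 18.8]), array([76. , 28.2]), -52.97)
dark [172. 218.] 212 (array([64.6,  1.1]), array([59.9, 23.7]), -89.42)
```

Flat and level: top at 47.3 mm, tilt about 0.1°. I'll ease down 1 mm, release, wait and rise.

step_arm:
  steps:
    - [[0.4,0,0,0.001,0],[0.4,0,0,0.001,0],[0.62,0,0,0.001,0],[0.65,0,0,0.001,0],[0.75,0,0,0.001,0],[0.75,0,0,0.001,0],[0.75,0,0,0.001,0],[0.75,0,0,0.001,0],[0.75,0,0,0,0],[0.75,0,0,-0.02,0],[0.75,0,0,-0.05,0],[0.75,0,0,-0.08,0],[0.75,0,0,-0.09,0],[0.75,0,0,-0.09,0],[0.75,0,0,-0.09,0],[0.75,0,0,-0.09,0]]

```text
time_s: 18.47
tool_pos: [508.1, -269.6, 89.6]
eef_rot: [-3.139, -0.001, 1.407]
contact_force: [-1.2, 0.2, -0.5]
opening: 65.7
grasp_force: 0.0
```

```bash
python3 g.py s14
```

```text
18.4667 [ 508.1 -269.6   89.6] [-1.7987e+02 -3.0000e-02  8.0600e+01] [-1.2  0.2 -0.5] 65.7 0.0
orange n 1140 x [-125.  -111.8  -24.2   37.9   39.8] y [-22.3   8.2  28.9]
plane z= [-8.0000e-03 -3.2000e-02  4.5833e+01] rect (array([-42.5,   3.3]), array([164.9,  55. ]), -0.37)
dark [ 98. 192.] 141 (array([-131.8,    7.6]), array([49.8, 24.7]), -88.81)
dark [127. 210.] 137 (array([-36.8,  27.6]), array([150.7,   9.6]), -2.15)
dark [172. 218.] 213 (array([65.6,  2.9]), array([61.4, 23.8]), -89.32)
```

The stone lies free on the rail with about 9 mm of gap to the fixed jaw and 16 mm to the sliding jaw. Now I'll close the fingers and go behind the sliding jaw.

step_arm:
  steps:
    - [[0,0.03,0,0,0],[0,0.06,0,0,0],[0,0.09,0,0,0],[0,0.105,0,0,0],[0,0.108,0,0,0],[0,0.108,0,0.02,0],[0,0.108,0,0.05,0],[0,0.108,0,0.075,0],[0,0.108,0,0.088,0],[0,0.108,0,0.092,0],[0,0.108,0,0.092,0],[0,0.108,0,0.092,0]]

```text
time_s: 19.52
tool_pos: [527.2, -164.0, -0.4]
eef_rot: [3.141, 0.0, 1.406]
contact_force: [0.3, 1.0, -0.3]
opening: 0.5
grasp_force: 0.0
```

step_arm:
  steps:
    - [[0,-0.003,0,0,0],[0,-0.006,0,0,0],[0,-0.009,0,0,0],[0,-0.012,0,0,0],[0,-0.015,0,0,0],[0,-0.018,0,0,0],[0,-0.021,0,0,0],[0,-0.024,0,0,0],[0,-0.027,0,0,0],[0,-0.03,0,0,0],[0,-0.03,0,0,0]]

```text
time_s: 20.43
tool_pos: [521.9, -193.0, -1.0]
eef_rot: [-3.142, -0.0, 1.407]
contact_force: [-0.5, 2.3, 2.0]
opening: 0.6
grasp_force: 1.4
```

```bash
python3 g.py s15
```

```text
20.4333 [ 521.9 -193.    -1. ] [-1.80e+02 -2.00e-02  8.06e+01] [-0.5  2.3  2. ] 0.6 1.4
orange n 722 x [-193.2 -189.5 -144.2  -68.7  -55.2] y [-23.4   2.9  27.9]
plane z= [ 2.0000e-03 -3.0000e-02  4.6743e+01] rect (array([-124.2,    2.7]), array([137.9,  55. ]), 0.91)
dark [100. 190.] 165 (array([-210.8,    1.3]), array([60.6, 22.8]), 89.13)
dark [172. 222.] 85 (array([-3.7, 11. ]), array([50.6, 25.7]), -38.26)
```

Contact with the jaw made. I'll push on, about 19 mm remaining.

step_arm:
  steps:
    - [[0,-0.002,0,0,0],[0,-0.004,0,0,0],[0,-0.006,0,0,0],[0,-0.008,0,0,0],[0,-0.01,0,0,0],[0,-0.012,0,0,0],[0,-0.014,0,0,0],[0,-0.015,0,0,0],[0,-0.016,0,0,0],[0,-0.016,0,0,0]]

```text
time_s: 21.32
tool_pos: [519.4, -207.6, -1.0]
eef_rot: [-3.141, -0.001, 1.408]
contact_force: [-0.0, 6.5, 3.1]
opening: 0.3
grasp_force: 3.4
```

step_arm:
  steps:
    - [[0,-0.001,0,0,0],[0,-0.001,0,0,0],[0,-0.002,0,0,0],[0,-0.002,0,0,0]]

```text
time_s: 21.65
tool_pos: [519.1, -209.5, -1.0]
eef_rot: [-3.141, -0.001, 1.408]
contact_force: [0.2, 6.6, 4.3]
opening: 0.3
grasp_force: 3.6
```

```bash
python3 g.py s16
```

```text
21.65 [ 519.1 -209.5   -1. ] [-1.7999e+02 -8.0000e-02  8.0650e+01] [0.2 6.6 4.3] 0.3 3.6
orange n 646 x [-193.8 -183.8 -141.6  -57.5  -31.9] y [-23.7   2.5  27. ]
plane z= [ 1.3000e-02 -3.5000e-02  4.8106e+01] rect (array([-113.7,    3.5]), array([164.2,  54.7]), 3.75)
dark [100. 194.] 147 (array([-176.3,   18. ]), array([96.5, 49.9]), 37.13)
dark [164. 220.] 90 (array([-4.9, 11.8]), array([51.1, 23. ]), -32.4)
```

step_arm:
  steps:
    - [[0,-0.001,0,0,0],[0,-0.001,0,0,0],[0,-0.002,0,0,0],[0,-0.002,0,0,0],[0,-0.002,0,0,0]]

```text
time_s: 22.12
tool_pos: [519.0, -210.3, -1.0]
eef_rot: [-3.141, -0.003, 1.408]
contact_force: [0.4, 9.6, 4.7]
opening: 0.7
grasp_force: 4.8
```

step_arm:
  steps:
    - [[0,-0.001,0,0,0],[0,-0.001,0,0,0],[0,-0.002,0,0,0],[0,-0.002,0,0,0],[0,-0.002,0,0,0]]

```text
time_s: 22.53
tool_pos: [519.0, -210.3, -0.9]
eef_rot: [-3.141, -0.005, 1.41]
contact_force: [0.4, 13.8, 5.8]
opening: 0.4
grasp_force: 6.9
```

The jaw has stalled while the force rises, so it is snug. I'll back off, rise and check.

step_arm:
  steps:
    - [[0,0.005,0,0,0],[0,0.012,0,0,0],[0,0.025,0,0,0],[0,0.03,0,0,0],[0,0.03,0,-0.03,0],[0,0.03,0,-0.065,0],[0,0.03,0,-0.1,0],[0,0.06,0,-0.14,0],[0,0.1,0,-0.15,0],[0,0.14,0,-0.15,0],[0,0.18,0,-0.15,0],[0,0.2,0,-0.15,0],[0,0.2,0,-0.15,0],[0,0.2,0,-0.15,0],[0,0.2,0,-0.15,0]]

```text
time_s: 23.78
tool_pos: [550.7, -18.7, 148.8]
eef_rot: [-3.141, 0.001, 1.406]
contact_force: [-0.6, 0.5, 0.0]
opening: 0.8
grasp_force: 0.0
```

Run:
```python
from h import *
y=np.radians(80.7); a=np.array([np.cos(y),np.sin(y)])
print(state()['tool_pos'],state()['contact_force'])
for n in("scene","top"):
    p,W=stonepts(n,f"pics/f_{n}.png"); e=(W[...,:2]-[486.7,-400])@np.c_[a,[-a[1],a[0]]]-[126,0]
    z=W[...,2]; near=(abs(e[...,1])<45)&(abs(e[...,0])<160); q=p.astype(int)
    o=near&(q[...,0]>q[...,2]*1.5)&(q[...,0]>60)&(z>40)&(z<55)
    print(n,"stone",rect(e[o]),"plane",np.linalg.lstsq(np.c_[e[o],np.ones(o.sum())],z[o],rcond=None)[0].round(4))
    for t,c in comps(near&(z>33)&(z<42)&(p.max(-1)<75),np.dstack([e,z]),60): print("jaw",rect(t),c[::-1].round())
cv2.imwrite("pics/c7.png",cv2.convertScaleAbs(cv2.resize(cv2.imread("pics/f_scene.png")[150:290,60:260],(800,560),interpolation=cv2.INTER_CUBIC),alpha=1.6))
```

```text
[550.65240423 -18.66478985 148.75015567] [-0.62692453  0.50629793  0.03221976]
scene stone (array([-41.7,  -2.6]), array([155.9,  54.7]), -0.18) plane [-2.10000e-03  1.25000e-02  4.63671e+01]
jaw (array([-93.6,  -0.2]), array([89.3, 58.9]), 3.01) [101. 195.]
jaw (array([15.1, -0.7]), array([87.7, 60.3]), -2.25) [158. 214.]
top stone (array([-55.3,  -0.1]), array([121.6,  50.7]), -0.55) plane [ 3.30000e-03 -2.20000e-03  4.74899e+01]
jaw (array([-127.8,    1.1]), array([60.4, 21. ]), 87.51) [552. 236.]
```

View pics/c7.png

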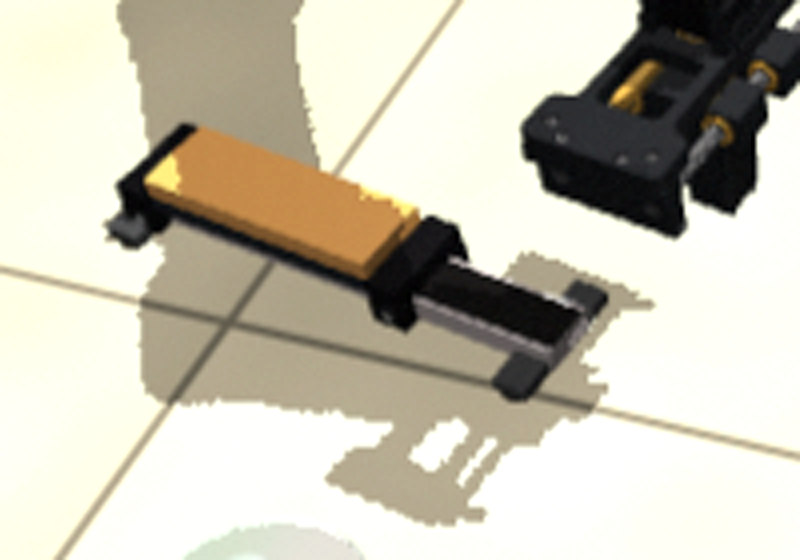

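The crop shows the stone at (285,200), pale side up, square and flush against both jaws. The measured x is about -41 mm, y within 3 mm, and it is level. I'm handing in.

```bash
python3 -c "
from plant import *
print(close_job())"
```

```text
the job is handed in; nothing more can be done
None
```

The stone is lying fine side up in the holder, square and centred, held snugly between both jaws, and the job was handed in at about 24 s; no verdict came back.

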